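# Hold the starter-box lid on its hinge, ready for the pin

### The job

Pick up the hinged lid and offer it up to the open starter box, standing open roughly square to the box's front, with its hinge knuckle between the two knuckles on the box and the three holes in one straight line, so that I can drop the hinge pin in. Carry the lid's whole weight yourself, its knuckle not resting on or pressed against the box, and finish still holding it there, steady: do not let go. Leave the plain cover and everything else on the bench where it is.

Things in the scene. Friction and masses are not known exactly. Their poses are not given: they have to be found in the camera images.
- lid_center (a point): Centre of the loose lid: grey cast-metal plate 150 mm wide, 120 high, 20 thick, 0.4 to 0.7 kg, standing on its long edge on the bench (this point starts 60 mm up). Axes: z up; y along the width, hinge on the -y end; x through the thickness, outer face (bolt heads, hinge leaf) to -x, rubber-sealed inner face to +x. Grip across the 20 mm at the middle of the top edge: flat there 40 mm down.
- lid_bore (a point): Middle of the lid's single hinge knuckle: steel barrel 22 mm outside, 12 mm bore, 28 mm long, hole along z. In mid-thickness, half-way up, 90 mm from the lid's centre along its -y, i.e. 15 mm beyond the lid's end. Axes as the lid's. Its steel leaf is 3 mm proud of the outer face and covers the 34 mm of the lid next to this end.
- box_bore (a point): Where the lid's knuckle belongs: on the box's upright hinge axis, mid-way in the 36 mm gap between its two steel knuckles (22 mm outside, 12 mm bore, 24 mm long each), 115 mm above the bench. The lid's knuckle has 4 mm to spare above and below, and must enter sideways (for instance along the box's +x), not from above. Axes are the box's: z up, open front to -x.
- lid: The same lid, origin at the middle of its underside, 60 mm below its centre; same axes. When it stands open square to the box's front, its +y axis points along the box's -x and its outer face looks along the box's -y.
- box: The starter box, fixed: grey cast metal, 150 mm wide (y), from 55 to 175 mm above the bench, on a stand with a 12 mm base plate and a back panel 188 mm high. Origin on the bench below the box; front to -x, its rim 35 mm from the origin; hinge axis 49 mm to -x and 90 mm to -y, 15 mm off the side wall.
- blank_center (a point): Centre (half-way up) of a plain cover of the same plate, 150 x 120 x 20 mm, also standing on edge, without hinge leaf or knuckle. To be left alone.
- tray: Aluminium parts tray 75 x 115 x 22 mm, origin at its underside. To be left alone.
- pin: Taper-nosed steel hinge pin, 10 mm thick, 94 mm long, lying in the tray (origin on the tray's floor under its middle). To be left alone.
- screwdriver: Screwdriver lying on the bench. To be left alone.
- wrench: Spanner lying on the bench. To be left alone.
- multimeter: Black hand multimeter, 130 x 80 mm, 45 mm high, lying on the bench, origin at its underside. To be left alone.
- contactor: White contactor, 75 x 45 mm, 74 mm high, standing on the bench, origin at its underside. To be left alone.
Things that resemble listed ones, but are neither listed nor needed, are in the scene too. What is shaped like the lid but red is not meant.

How it is judged:
On the way, in this order (a step that is already met when the one before it is completed fails the run):
1. the lid is lifted clear of the bench in the gripper (height (world z) of lid above 0.03 m and contact force between the fingers and lid above 2 N), for 0.2 s.
2. the lid's knuckle is between the box's knuckles, holes in line, and is kept there for a second (horizontal distance between lid_bore and box_bore below 0.0035 m and z of lid_bore in the frame of box_bore between -0.0035 and 0.0035 m and angle between the z axis of lid_bore and the z axis of box_bore, either way round below 0.07 rad and angle between the y axis of lid_bore and the x axis of box_bore, either way round below 0.5 rad and x of lid_center in the frame of box_bore below -0.05 m and contact force between the fingers and lid above 2 N and contact force between lid and box below 1.5 N), for 1 s.
At the end, for the whole second after the job is handed in: Lid still in the gripper; its knuckle within 3.5 mm sideways and in height of the middle of the gap in the box's hinge, hole within 4 degrees of upright; lid in front of the box, within 28 degrees of square; under 1.5 N on the box; other things within 30 mm of their places (all of step 2 and linear speed of lid below 0.02 m/s and distance of each of blank_center, tray, pin, screwdriver, wrench, multimeter, contactor from where it was at the start of the episode below 0.03 m); the arm keeps its last pose, push and grip.
It fails at once if the plain cover is disturbed (distance of blank_center from where it was at the start of the episode above 0.03 m).
It fails at once if another thing on the bench is disturbed (distance of any of tray, pin, screwdriver, wrench, multimeter, contactor from where it was at the start of the episode above 0.03 m).
It also fails if it takes over 43 s, if anything falls off the work surface, if the arm or the gripper's body presses on something with over 40 N, if the wrist force passes 120 N, or if a joint passes its speed limit or range.

### The arm

A 7-joint arm with a two-finger parallel gripper is mounted at the origin on the work surface. World frame = base frame: x ahead of the robot, y to its left, z up, the work surface at z = 0. Lengths are in m, angles in rad, forces in N, time in s.
With the tool pointing down it reaches from about 0.4 to 0.875 m from the base axis. Payload 6.5 kg.
Tool frame: the origin (TCP) lies between the finger pads; the fingertips stand 17 mm ahead of it and the grasp point (between the pads) lies 2 mm behind it; z points along the fingers, y is the direction in which the jaws open and shut (so a half turn about z gives the same grasp; the last joint's range is limited). The gripper opens to 88 mm and grips with 3 to 60 N. Pads are 18 mm wide; open, the fingers measure 123 mm over their backs; the gripper's body (75 mm by 187 mm) begins 45 mm behind the grasp point.
Start: joints at [-1.398, 0.536, -0.004, 1.538, 0.003, 1.067, -0.071], TCP at [0.154, 0.632, 0.256] pointing down, gripper open.
Joint ranges: [-2.7, 2.7], [-0.37, 2.16], [-1.27, 1.26], [0.24, 2.4], [-1.31, 4.45], [0.19, 1.91], [-2.76, 2.76]. Speed limits (rad/s): [2.39, 2.39, 3.14, 3.14, 3.14, 3.14, 3.14].

### API

Orientations are given as a unit quaternion [w, x, y, z].
In Python, from bench import status, viewer, r gives the robot as it stands.
- The arm moves only by the tool apply_moves, never from a script. Its arguments are lists of equal length, an entry for each row: "offset": the shift along the tool's x, y, z normalised to -1 to 1, where 1 is 0.2 m, a list of three; "rotation": the turn, a rotation vector about the tool's x, y, z normalised to -1 to 1, where 1 is 0.1 rad, a list of three; "jaw": the gripper's target within -1 to 1 (shut at 1, half-way at 0, fully open at -1). A call has 1 to 20 rows; each row shifts and turns the pose as measured when the row begins, along the tool's axes as they then stand; what a row does not reach is not made up. A row lasts 1/8 s, in which the tool goes at most 62.5 mm and 10.7 degrees, less where a joint would pass 70% of its speed; a pose out of reach is approached as far as the arm can. A call with a number of a shift or a turn outside -1 to 1 is refused whole. A call with a gripper value outside its range is refused whole. The fingers move at their own pace and stop on an object; "newtons" is the grip in N (left out, the last holds). Time passes only in rows, so rows that do not move let the fingers close. It gives the time, the measured TCP pose, the force and the opening at its end, in the units of the state.
- status.sense(): the state, without advancing time (a new reading comes with each control period).
- viewer.grab_frame(name): name is "scene" or "top" or "wrist"; returns (picture, depth): 384x512x3 uint8, red, green, blue; 384x512 float32, m along the optical axis (not along the pixel's ray), 0 where there is no reading.
- viewer.calibration(name): a dict with "camera_matrix" (3x3 intrinsics, pixels), "R" (3x3) and "t" (3): a world point X has camera coordinates R X + t. Camera axes: x right, y down, z forward; pixel columns grow to the right and rows downward; lengths in m; the calibration is good to about 2 mm. A picture is of the moment at which its call begins: read the wrist's pose just before it. calibration takes no time and is no camera call; for the wrist camera it gives the pose at the moment of the call.
- r.job_done(): hands the job in, once; it reports no verdict.
The state is a dict: "clock": time; "joint_positions": joint angles; "qd": joint speeds; "joint_efforts": joint torques, N m; "position": TCP position; "ee_rot": TCP orientation; "ft_force": force on the tool from outside, world axes, zero at the start; "ft_torque": the same for the moment, N m; "width": finger opening in m.
Only numpy, scipy, OpenCV 4.12 (cv2) and the standard library are available. Lean on these libraries where they do the work, as an engineer would, in place of code of your own. Each camera call takes 0.05 s, during which the arm holds its last target.

## Working session

There is one attempt and no reset: what is moved stays moved. The work goes in short steps, Python scripts to look and compute and a tool call to move; the robot and the scene stay as the last step left them, time stands still between calls to the robot, and variables do not carry over. Pictures are saved under pics/ and viewed, and the job is handed in when it is done.

Besides the shell and the picture viewer there is one more tool, called after ">>>" by a JSON object that holds its "method" and its "body", one argument or row to a line. apply_moves: Moves the arm, as the interface text tells. Its arguments: {"type":"object","properties":{"offset":{"type":"array"},"rotation":{"type":"array"},"jaw":{"type":"array"},"newtons":{"type":"number"}},"required":["offset","rotation","jaw"]}

```bash
ls; mkdir -p pics
cat > h.py <<'E'
import numpy as np, cv2
from bench import status, viewer, r
from scipy.spatial.transform import Rotation as Ro
def grab(n,f):
    c=viewer.calibration(n); im,d=viewer.grab_frame(n)
    cv2.imwrite(f'pics/{f}.png',im[:,:,::-1]); np.savez(f'pics/{f}.npz',im=im,d=d,K=c['camera_matrix'],R=c['R'],t=c['t'])
def cloud(f):
    z=np.load(f'pics/{f}.npz'); d=z['d']; K=z['K']
    v,u=np.mgrid[:d.shape[0],:d.shape[1]]
    X=np.stack([(u-K[0,2])/K[0,0]*d,(v-K[1,2])/K[1,1]*d,d],-1)
    W=(X-z['t'])@z['R']
    W[d<=0]=np.nan
    return W,z['im']
E
python3 - <<'E'
from h import *
np.set_printoptions(precision=4,suppress=True)
grab('scene','s0');grab('top','t0');grab('wrist','w0')
for n in('scene','top','wrist'):
    c=viewer.calibration(n);print(n,np.array(c['camera_matrix']),-np.array(c['R']).T@c['t'],c['R'])
print(status.sense())
E
```

```text
pics
scene [[407.8634   0.     253.2088]
 [  0.     407.8634 194.0445]
 [  0.       0.       1.    ]] [0.8913 0.3522 0.988 ] [[-0.791   0.6117  0.0125]
 [ 0.493   0.6492 -0.5792]
 [-0.3624 -0.452  -0.8151]]
top [[364.6202   0.     255.1791]
 [  0.     364.6202 198.6304]
 [  0.       0.       1.    ]] [ 0.4174 -0.1504  1.2266] [[-0.0059 -0.9999 -0.0123]
 [-0.9987  0.0065 -0.0504]
 [ 0.0505  0.0119 -0.9987]]
wrist [[323.9738   0.     259.3159]
 [  0.     323.9738 188.8408]
 [  0.       0.       1.    ]] [0.0818 0.6482 0.3837] [[ 0.237   0.9715 -0.0004]
 [ 0.9315 -0.2271  0.284 ]
 [ 0.2758 -0.0677 -0.9588]]
{'clock': 0.15, 'joint_positions': array([-1.3982,  0.537 , -0.0044,  1.5386,  0.0026,  1.0673, -0.0712]), 'qd': array([ 0.0002, -0.0009, -0.0015, -0.0027,  0.0003,  0.0015, -0.0013]), 'joint_efforts': array([  0.0021, -57.1326,   0.9922, -25.1825,  -0.0561,   0.0152,
         0.0001]), 'position': array([0.1537, 0.6311, 0.2551]), 'ee_rot': array([-0.    ,  0.1191,  0.9929, -0.0006]), 'ft_force': array([-0.1954, -0.4292, -0.1035]), 'ft_torque': array([-0.0115, -0.0129,  0.0087]), 'width': 0.08807266180285511}
```

View pics/s0.png

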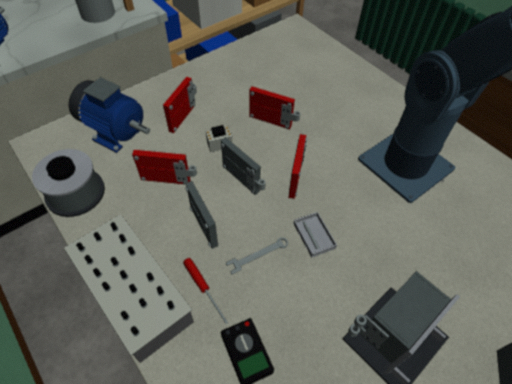

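View pics/t0.png

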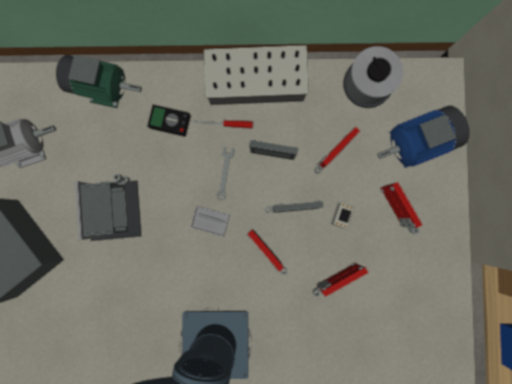

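View pics/w0.png

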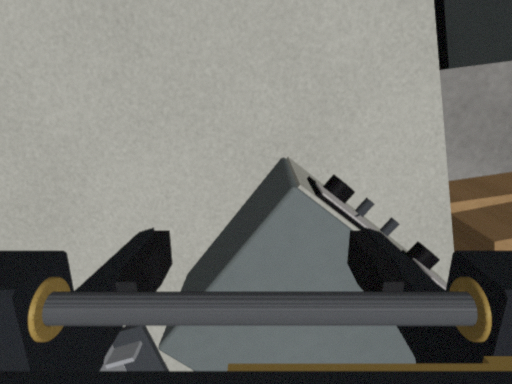

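Run:
```python
from h import *
W,im=cloud('t0'); W2,im2=cloud('s0')
a=cv2.resize(im[165:250,65:155],None,fx=6,fy=6,interpolation=cv2.INTER_CUBIC)
b=cv2.resize(im2[265:384,335:465],None,fx=6,fy=6,interpolation=cv2.INTER_CUBIC)
cv2.imwrite('pics/a.png',a[:,:,::-1]);cv2.imwrite('pics/b.png',b[:,:,::-1])
# height map merged, box zone
def hm(x0,x1,y0,y1,s,name):
    H=np.zeros((int((x1-x0)/s),int((y1-y0)/s)))
    for P in (W,W2):
        p=P.reshape(-1,3);p=p[~np.isnan(p[:,0])]
        i=((x1-p[:,0])/s).astype(int);j=((y1-p[:,1])/s).astype(int)
        ok=(i>=0)&(i<H.shape[0])&(j>=0)&(j<H.shape[1])
        np.maximum.at(H,(i[ok],j[ok]),p[ok,2])
    cv2.imwrite(f'pics/{name}.png',cv2.resize(cv2.applyColorMap(np.clip(H/0.25*255,0,255).astype(np.uint8),cv2.COLORMAP_JET),None,fx=5,fy=5,interpolation=0))
hm(0.2,0.6,0.1,0.5,0.004,'hbox');hm(0.2,0.6,-0.5,0,0.004,'hlid')
for (u,v) in [(120,180),(110,208),(100,208),(80,182),(140,182),(84,240),(140,237),(270,209),(320,205),(273,150)]: print(u,v,W[v,u])
```

```text
120 180 [0.53044234 0.26660807 0.14502044]
110 208 [0.44603359 0.28307242 0.17510314]
100 208 [0.44626277 0.31300311 0.17329451]
80 182 [0.52229472 0.37199845 0.17497875]
140 182 [ 0.53856096  0.25515625 -0.00249532]
84 240 [ 3.43535441e-01  4.41804906e-01 -1.29754040e-04]
140 237 [ 0.35249523  0.2532686  -0.00248263]
270 209 [ 0.44422376 -0.18553244 -0.0049816 ]
320 205 [ 0.45282162 -0.33419139  0.1157499 ]
273 150 [ 0.6229251  -0.19279497  0.11399978]
```

View pics/a.png

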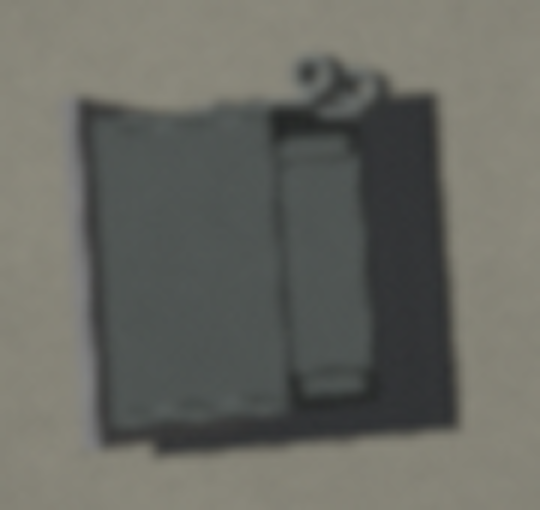

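View pics/b.png

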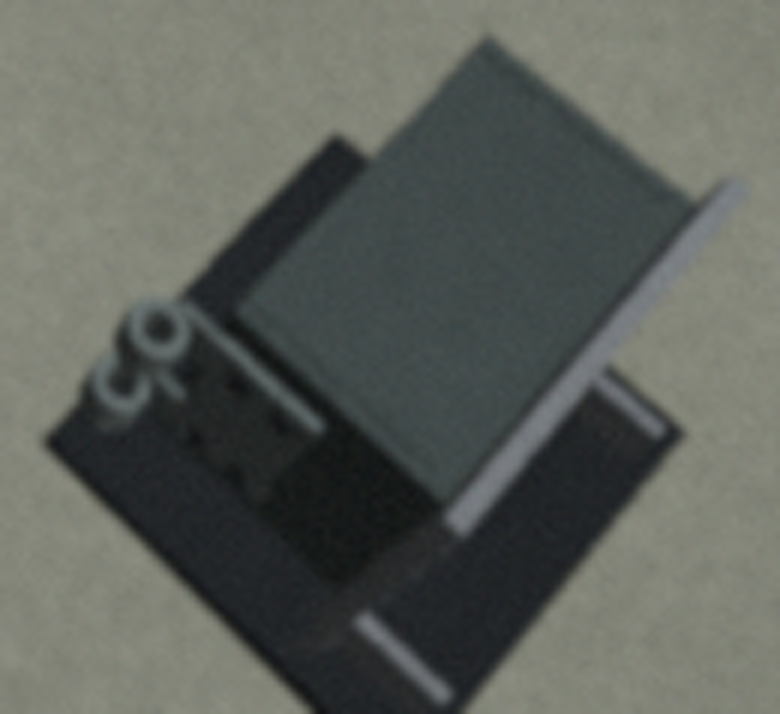

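View pics/hbox.png

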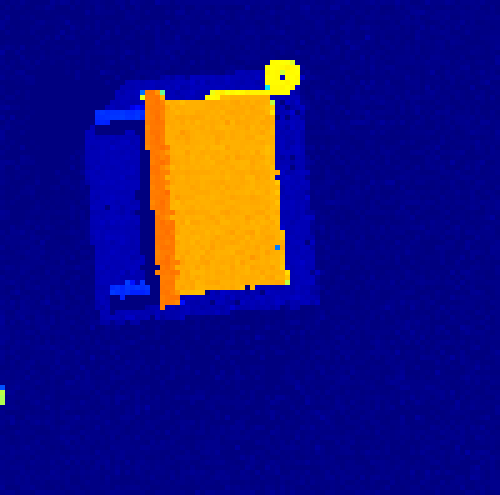

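View pics/hlid.png

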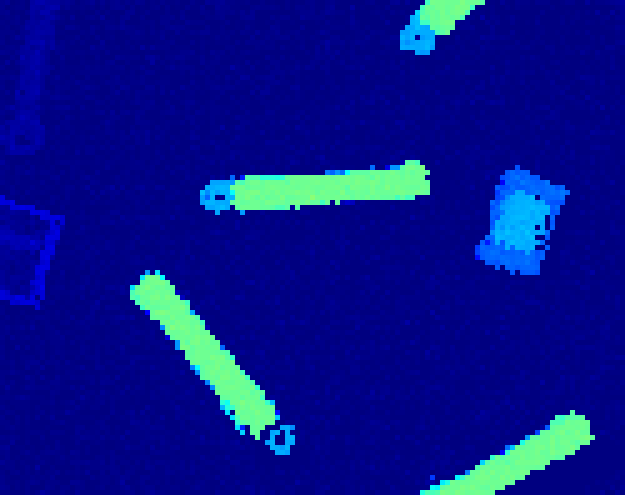

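```bash
cat >> h.py <<'E'
def down(yaw): # tool y axis at world angle yaw, z down
    y=np.array([np.cos(yaw),np.sin(yaw),0]);z=np.array([0,0,-1.]);x=np.cross(y,z)
    return Ro.from_matrix(np.stack([x,y,z],1))
def plan(p1,R1,n,jaw,p0=None,R0=None):
    s=status.sense()
    if p0 is None:
        p0=s['position'];q=s['ee_rot'];R0=Ro.from_quat([q[1],q[2],q[3],q[0]])
    p=np.array(p0,float);R=R0;p1=np.array(p1,float)
    O=[];T=[]
    for i in range(n):
        k=n-i
        o=np.round(R.inv().apply((p1-p)/k)/.2,3)
        w=np.round((R.inv()*R1).as_rotvec()/k/.1,2)
        p=p+R.apply(o*.2);R=R*Ro.from_rotvec(w*.1)
        O.append(o.tolist());T.append(w.tolist())
    print('"offset":',O);print('"rotation":',T);print('"jaw":',[jaw]*n)
    print('end',p,'max',np.abs(O).max(),np.abs(T).max())
E
python3 - <<'E'
from h import *
np.set_printoptions(precision=4,suppress=True)
W,im=cloud('t0');W2,_=cloud('s0')
P=np.vstack([W.reshape(-1,3),W2.reshape(-1,3)]);P=P[~np.isnan(P[:,0])]
def sel(x0,x1,y0,y1,z0,z1,A=P): return A[(A[:,0]>x0)&(A[:,0]<x1)&(A[:,1]>y0)&(A[:,1]<y1)&(A[:,2]>z0)&(A[:,2]<z1)]
for A in (W.reshape(-1,3),W2.reshape(-1,3)):
    A=A[~np.isnan(A[:,0])]
    l=sel(.41,.50,-.36,-.15,.105,.13,A)[:,:2]
    print('lidtop',cv2.minAreaRect(l.astype(np.float32)),l.mean(0),len(l))
    print('lid knuckle',sel(.41,.48,-.2,-.15,.06,.085,A).mean(0))
    b=sel(.3,.6,.26,.38,.165,.182,A)[:,:2]; print('roof',cv2.minAreaRect(b.astype(np.float32)))
    k=sel(.5,.58,.24,.30,.14,.165,A); print('kn',k.mean(0),k.min(0),k.max(0))
plan([.52,.17,.30],down(0.08),15,-1)
E
```

```text
lidtop ((0.45082974433898926, -0.26788437366485596), (0.02450297772884369, 0.14962202310562134), 4.979979991912842) [ 0.4494 -0.2677] 354
lid knuckle [ 0.4436 -0.1806  0.0738]
roof ((0.4446691572666168, 0.32260769605636597), (0.16908805072307587, 0.09119845181703568), 4.8096795082092285)
kn [0.5325 0.2755 0.1526] [0.5087 0.2614 0.1402] [0.5482 0.2954 0.1627]
lidtop ((0.4496800899505615, -0.2625686228275299), (0.024832742288708687, 0.1505964696407318), 4.70338249206543) [ 0.4508 -0.2579] 415
lid knuckle [ 0.4446 -0.1805  0.0712]
roof ((0.4489161968231201, 0.32785049080848694), (0.1609775424003601, 0.09032920747995377), 5.036239147186279)
kn [0.5347 0.2819 0.1531] [0.5203 0.2659 0.1401] [0.5501 0.2998 0.1647]
"offset": [[-0.155, -0.12, -0.015], [-0.164, -0.107, -0.015], [-0.173, -0.093, -0.015], [-0.18, -0.078, -0.015], [-0.186, -0.063, -0.015], [-0.191, -0.047, -0.015], [-0.194, -0.031, -0.015], [-0.196, -0.015, -0.015], [-0.196, 0.001, -0.015], [-0.196, 0.017, -0.015], [-0.193, 0.034, -0.014], [-0.19, 0.05, -0.015], [-0.185, 0.066, -0.014], [-0.179, 0.08, -0.015], [-0.172, 0.096, -0.014]]
"rotation": [[-0.0, 0.0, 0.83], [-0.0, 0.0, 0.84], [-0.0, 0.0, 0.83], [-0.0, 0.0, 0.84], [-0.0, 0.0, 0.83], [-0.0, 0.0, 0.84], [-0.0, 0.0, 0.83], [-0.0, 0.0, 0.84], [-0.0, 0.0, 0.83], [-0.0, 0.0, 0.84], [-0.0, 0.0, 0.83], [-0.0, 0.0, 0.84], [-0.0, 0.0, 0.83], [-0.0, 0.01, 0.84], [-0.0, 0.0, 0.83]]
"jaw": [-1, -1, -1, -1, -1, -1, -1, -1, -1, -1, -1, -1, -1, -1, -1]
end [0.5201 0.17   0.2999] max 0.196 0.84
```

>>> {"method": "apply_moves", "body": {
  "offset": [
    [-0.155,-0.12,-0.015],
    [-0.164,-0.107,-0.015],
    [-0.173,-0.093,-0.015],
    [-0.18,-0.078,-0.015],
    [-0.186,-0.063,-0.015],
    [-0.191,-0.047,-0.015],
    [-0.194,-0.031,-0.015],
    [-0.196,-0.015,-0.015],
    [-0.196,0,-0.015],
    [-0.196,0.017,-0.015],
    [-0.193,0.034,-0.015],
    [-0.19,0.05,-0.015],
    [-0.185,0.066,-0.015],
    [-0.18,0.08,-0.015],
    [-0.172,0.096,-0.015],
    [0,0,0]
  ],
  "rotation": [
    [0,0,0.83],
    [0,0,0.84],
    [0,0,0.83],
    [0,0,0.84],
    [0,0,0.83],
    [0,0,0.84],
    [0,0,0.83],
    [0,0,0.84],
    [0,0,0.83],
    [0,0,0.84],
    [0,0,0.83],
    [0,0,0.84],
    [0,0,0.83],
    [0,0,0.84],
    [0,0,0.83],
    [0,0,0]
  ],
  "jaw": [-1,-1,-1,-1,-1,-1,-1,-1,-1,-1,-1,-1,-1,-1,-1,-1]
}}

```text
clock: 2.15
position: [0.5204, 0.1465, 0.2989]
ee_rot: [0.0, 0.693, 0.721, -0.003]
ft_force: [0.5, 0.4, -0.4]
width: 0.0879
```

Run:
```python
from h import *
s=status.sense();print(s['clock'],s['position'],s['ee_rot'],s['joint_positions'])
grab('wrist','w1')
```

```text
2.15 [0.52036284 0.14651432 0.29888057] [ 4.03893281e-04  6.92889749e-01  7.21037031e-01 -3.03855053e-03] [-0.73824693  0.32438102  0.47543833  1.80113485 -0.16367943  1.06062362
 -0.16326945]
```

View pics/w1.png

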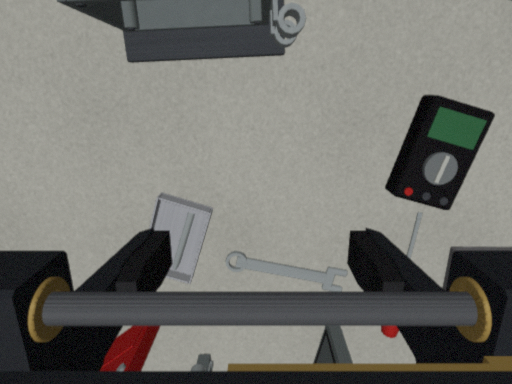

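Run:
```python
from h import *
np.set_printoptions(precision=4,suppress=True)
W,im=cloud('w1')
a=im[0:70,110:330];cv2.imwrite('pics/w1z.png',cv2.resize(a,None,fx=3.5,fy=3.5,interpolation=2)[:,:,::-1])
Z=W[0:60,260:320,2]
for v in range(0,52,2): print(v,' '.join('%4d'%(1000*x) if x==x else 'nan' for x in Z[v,6:54:2]))
```

```text
0  151  148  148  146  156  156   11   10   13   -1   -1    1    0    0    0   -1   -1    1    0    0    0    0   -2    0
2  144  143  142  146  157  156   12   10   10    0    0    0  155  156    0    0   -1   -1    0    0    0    0    0    1
4  139  137  134  143  156  155   11   11   10    0  155  156  155  157  157  156  154    0    0    0 nan    0    1    1
6  134  132  108  143  156  157   11   11   10  155  157  155  156  156  156  156  156  157    0   -1    0    0    0    0
8  124  125  101  143  157  157   11   12  155  156  156  156  157  156  156  156  156  156  156    0    0   -1    0    0
10  119  117   96  142  156  156   10  156  155  156  156  155  152  154  154  154  156  156  156  155    0    0    0    0
12  111  111   94  141  154  157   11  157  157  157  154  148  145  145  147  151  155  156  156  156    0   -1    1    0
14  102  102   91  138  157  157  155  155  155  156  144  139  138  140  142  146  152  156  156  155   -1    0    2    0
16   93   95   90  137  157  155  155  156  156  144  134    0    0  133  137  143  151  155  156  156    0    0    0    0
[... 1389 characters left out ...]
6   97   95   96   96   97   96   97   86   -1    0    0    0    0    0    0   -2   -1
42   11   11   11   12   11   79   89   96   97   96   95   95   96   94   -1   -1    0    0    0    0    0   -1    0   -1
44   11   12   11   11   11   12   79   88   92   94   95 nan   87    0    0    0    0    0   -2   -2    0    0   -1   -1
46   13   11    9   11   12   11   12   74   79   85   81   73   -1    0   -1    0    0    0    0    0   -1    0    0    0
48   12   11   11   10   11   11   12   11   11   10    0    0    0    0   -1    0    0   -1    0   -1    0    0    0    0
50   10   10   11   11   11   11   11   11   11   12    0    0    0    0    0    0   -2    0   -1    0    0    0    1    0
```

View pics/w1z.png

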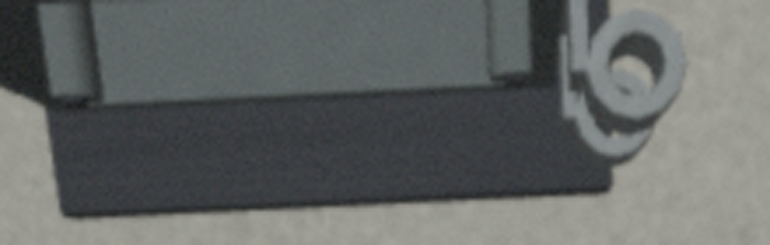

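```bash
cat >> h.py <<'E'
from scipy.optimize import minimize
def annulus(f,ztop,c0,rad=.02,win=(slice(0,384),slice(0,512)),dz=.003):
    W,_=cloud(f);z=np.load(f'pics/{f}.npz');K,R,t=z['K'],z['R'],z['t']
    # rays to plane z=ztop for every pixel
    v,u=np.mgrid[:384,:512];r=np.stack([(u-K[0,2])/K[0,0],(v-K[1,2])/K[1,1],np.ones(u.shape)],-1)@R
    C=-R.T@t;P=C+r*((ztop-C[2])/r[...,2])[...,None]
    P=P[...,:2];on=np.abs(W[...,2]-ztop)<dz
    near=np.hypot(*(P-np.array(c0)).transpose(2,0,1))<rad
    near&=~np.isnan(W[...,2]);
    p=P[near];o=on[near]
    def cost(c):
        d=np.hypot(p[:,0]-c[0],p[:,1]-c[1]);s=.0006
        m=1/(1+np.exp(-(d-.006)/s))/(1+np.exp((d-.011)/s))
        w=d<.0135
        return np.sum(((m-o)**2)[w])-0.0*o.sum()+1.0*np.sum(o&~w)
    from itertools import product
    best=min(((cost(np.array(c0)+[a,b]),a,b) for a,b in product(np.arange(-.008,.0081,.001),repeat=2)))
    m=minimize(cost,np.array(c0)+best[1:],method='Nelder-Mead',options=dict(initial_simplex=np.array(c0)+best[1:]+np.array([[0,0],[.001,0],[0,.001]])))
    print('annulus',f,m.x,m.fun,len(o),'z',np.median(W[...,2][near][o]))
    return m.x
E
python3 - <<'E'
from h import *
np.set_printoptions(precision=4,suppress=True)
W,im=cloud('w1')
c=annulus('w1',.156,[.537,.274])
# yaw: roof front edge? base plate front edge
A=W[:150,40:300].reshape(-1,3);A=A[~np.isnan(A[:,0])]
b=A[(abs(A[:,2]-.011)<.003)];pts=[]
for x in np.arange(.40,.52,.005):
    q=b[abs(b[:,0]-x)<.0025]
    if len(q): pts.append((x,q[:,1].min()))
pts=np.array(pts);k=np.polyfit(pts[:,0],pts[:,1],1);print('base front slope',k[0],np.abs(np.polyval(k,pts[:,0])-pts[:,1]).max())
plan([.449,-.21,.26],down(0.085),10,-1)
E
```

```text
annulus w1 [0.5379 0.2737] 142.08924148394965 2087 z 0.15643174812281907
base front slope 0.08259623828970179 0.00042164285397638945
"offset": [[-0.177, -0.043, 0.02], [-0.177, -0.043, 0.02], [-0.177, -0.044, 0.02], [-0.177, -0.045, 0.02], [-0.177, -0.046, 0.02], [-0.177, -0.046, 0.02], [-0.176, -0.047, 0.02], [-0.176, -0.048, 0.02], [-0.176, -0.049, 0.019], [-0.177, -0.049, 0.02]]
"rotation": [[-0.0, 0.0, -0.04], [-0.01, 0.0, -0.04], [-0.01, 0.0, -0.04], [-0.0, 0.01, -0.04], [-0.01, 0.0, -0.04], [-0.0, 0.01, -0.04], [-0.01, 0.0, -0.04], [-0.0, 0.01, -0.05], [-0.01, 0.0, -0.04], [-0.0, 0.01, -0.05]]
"jaw": [-1, -1, -1, -1, -1, -1, -1, -1, -1, -1]
end [ 0.4491 -0.21    0.2599] max 0.177 0.05
```

>>> {"method": "apply_moves", "body": {
  "offset": [
    [-0.177,-0.043,0.02],
    [-0.177,-0.043,0.02],
    [-0.177,-0.044,0.02],
    [-0.177,-0.045,0.02],
    [-0.177,-0.046,0.02],
    [-0.177,-0.046,0.02],
    [-0.176,-0.047,0.02],
    [-0.176,-0.048,0.02],
    [-0.176,-0.049,0.02],
    [-0.177,-0.049,0.02],
    [0,0,0]
  ],
  "rotation": [
    [0,0,-0.04],
    [0,0,-0.04],
    [0,0,-0.04],
    [0,0,-0.04],
    [-0.01,0,-0.04],
    [-0.01,0.01,-0.04],
    [-0.01,0.01,-0.04],
    [-0.01,0.01,-0.05],
    [-0.01,0.01,-0.04],
    [-0.01,0.01,-0.05],
    [0,0,0]
  ],
  "jaw": [-1,-1,-1,-1,-1,-1,-1,-1,-1,-1,-1]
}}

```text
clock: 3.58
position: [0.4502, -0.2018, 0.2546]
ee_rot: [-0.005, 0.661, 0.75, 0.003]
ft_force: [-0.7, -0.8, 0.5]
width: 0.0885
```

Run:
```python
from h import *
s=status.sense();print(s['clock'],s['position'],s['ee_rot'],s['joint_positions'])
grab('wrist','w2')
annulus('w2',.074,[.444,-.1805])
W,im=cloud('w2');A=W.reshape(-1,3);A=A[~np.isnan(A[:,0])]
l=A[(A[:,2]>.112)&(A[:,2]<.13)&(A[:,0]>.42)&(A[:,0]<.48)&(A[:,1]>-.35)&(A[:,1]<-.15)]
print(np.median(l[:,2]),cv2.minAreaRect(l[:,:2].astype(np.float32)),l.min(0),l.max(0))
for y in np.arange(-.2,-.34,-.01):
    q=l[abs(l[:,1]-y)<.004]
    if len(q)>5: print('%.3f'%y,len(q),np.percentile(q[:,0],[1,50,99]))
```

```text
3.575 [ 0.45022705 -0.20183309  0.25463449] [-0.00522075  0.66149669  0.74992509  0.00268849] [-0.16539957  0.3099141   0.60928684  1.96654586 -0.22824046  0.9393214
  0.68411834]
annulus w2 [ 0.44097147 -0.17639812] 91.43879020742342 1339 z 0.07323667089070132
0.11941065429157427 ((0.44823145866394043, -0.2480979561805725), (0.02374570071697235, 0.11414951831102371), 4.085142612457275) [ 0.432414   -0.30576635  0.11210861] [ 0.46140958 -0.19079119  0.12159593]
-0.200 249 [0.43314742 0.44437289 0.45648733]
-0.210 208 [0.4341719  0.44369458 0.45354915]
-0.220 207 [0.43434919 0.44416692 0.45411657]
-0.230 195 [0.43546327 0.44545001 0.45514061]
-0.240 187 [0.43654565 0.44623549 0.45596648]
-0.250 185 [0.43758142 0.44722596 0.45683426]
-0.260 185 [0.43791845 0.44816192 0.45790989]
-0.270 180 [0.43876225 0.44868372 0.45843092]
-0.280 169 [0.44005647 0.44969916 0.45964231]
-0.290 160 [0.44103308 0.45034859 0.46011487]
-0.300 162 [0.4419298  0.45171927 0.46119778]
```

View pics/w2.png

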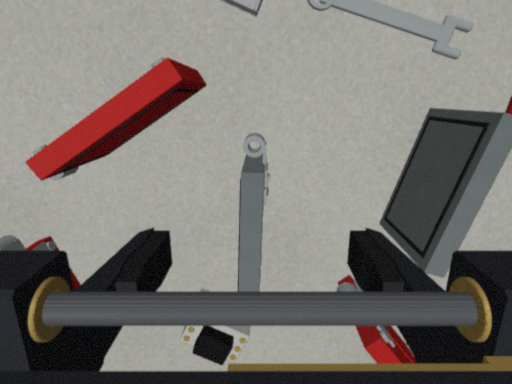

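Run:
```python
from h import *
plan([.4487,-.266,.17],down(0.089),5,-1)
```

```text
"offset": [[-0.066, -0.01, 0.084], [-0.066, -0.01, 0.084], [-0.066, -0.009, 0.084], [-0.066, -0.009, 0.084], [-0.066, -0.009, 0.085]]
"rotation": [[-0.01, -0.02, 0.08], [-0.0, -0.03, 0.08], [-0.01, -0.02, 0.08], [-0.0, -0.03, 0.07], [-0.01, -0.02, 0.08]]
"jaw": [-1, -1, -1, -1, -1]
end [ 0.44865799 -0.26602955  0.16992156] max 0.085 0.08
```

>>> {"method": "apply_moves", "body": {
  "offset": [
    [-0.066,-0.01,0.084],
    [-0.066,-0.01,0.084],
    [-0.066,-0.009,0.084],
    [-0.066,-0.009,0.084],
    [-0.066,-0.009,0.085],
    [0,0,0],
    [0,0,0]
  ],
  "rotation": [
    [-0.01,-0.02,0.08],
    [0,-0.03,0.08],
    [-0.01,-0.02,0.08],
    [0,-0.03,0.07],
    [-0.01,-0.02,0.08],
    [0,0,0],
    [0,0,0]
  ],
  "jaw": [-1,-1,-1,-1,-1,-1,-1]
}}

```text
clock: 4.5
position: [0.454, -0.256, 0.1661]
ee_rot: [-0.002, 0.669, 0.743, 0.003]
ft_force: [1.1, 0.5, -1.0]
width: 0.0884
```

Run:
```python
from h import *
s=status.sense();print(s['clock'],s['position'],s['ee_rot'],s['joint_positions'])
plan([.4487,-.266,.098],down(0.089),4,-1)
```

```text
4.5 [ 0.4540128  -0.25598609  0.16614914] [-0.00182394  0.66884778  0.74339019  0.00321603] [ 0.00738988  0.49382877  0.54572557  1.97414361 -0.37044863  0.77338447
  0.87546557]
"offset": [[-0.012, -0.008, 0.085], [-0.012, -0.008, 0.085], [-0.012, -0.008, 0.085], [-0.013, -0.008, 0.086]]
"rotation": [[0.01, -0.02, 0.04], [0.0, -0.02, 0.04], [0.01, -0.02, 0.04], [0.0, -0.01, 0.04]]
"jaw": [-1, -1, -1, -1]
end [ 0.44867757 -0.26609167  0.0979027 ] max 0.086 0.04
```

>>> {"method": "apply_moves", "body": {
  "offset": [
    [-0.03,-0.02,0.03],
    [-0.02,-0.012,0.1],
    [-0.01,-0.005,0.1],
    [0,0,0.08],
    [0,0,0]
  ],
  "rotation": [
    [0.02,-0.03,0.08],
    [0.01,-0.02,0.08],
    [0.0,-0.02,0.04],
    [0,0,0],
    [0,0,0]
  ],
  "jaw": [-1,-1,-1,-1,-1]
}}

```text
clock: 5.12
position: [0.4489, -0.2694, 0.1036]
ee_rot: [0.002, 0.676, 0.737, 0.0]
ft_force: [-0.3, 0.2, 0.4]
width: 0.0879
```

Run:
```python
from h import *
s=status.sense();print(s['clock'],s['position'],s['ee_rot'],s['joint_positions'])
plan([.4487,-.266,.098],down(0.089),2,-1)
```

```text
5.125 [ 0.44893281 -0.26942074  0.10357581] [1.68259443e-03 6.76312961e-01 7.36612338e-01 4.58698977e-04] [ 0.08313031  0.59896826  0.48246321  1.99931215 -0.45056829  0.64447654
  0.94476027]
"offset": [[0.009, 0.0, 0.014], [0.008, 0.0, 0.014]]
"rotation": [[0.01, 0.01, -0.02], [0.02, 0.01, -0.02]]
"jaw": [-1, -1]
end [ 0.44865428 -0.26603979  0.0979711 ] max 0.014 0.02
```

>>> {"method": "apply_moves", "body": {
  "offset": [
    [0.014,0,0.02],
    [0.008,0,0.012],
    [0,0,0],
    [0,0,0],
    [0,0,0],
    [0,0,0],
    [0,0,0],
    [0,0,0]
  ],
  "rotation": [
    [0.02,0.01,-0.03],
    [0.01,0.01,-0.02],
    [0,0,0],
    [0,0,0],
    [0,0,0],
    [0,0,0],
    [0,0,0],
    [0,0,0]
  ],
  "jaw": [-1,-1,0,1,1,1,1,1],
  "newtons": 45
}}

```text
clock: 6.12
position: [0.4499, -0.2652, 0.0987]
ee_rot: [0.001, 0.674, 0.739, 0.001]
ft_force: [0.5, 0.2, 1.3]
width: 0.0302
```

Run:
```python
from h import *
s=status.sense();print(s)
```

```text
{'clock': 6.125, 'joint_positions': array([ 0.0809786 ,  0.60545697,  0.47472646,  2.00340235, -0.45588005,
        0.63373978,  0.94734672]), 'qd': array([ 0.00041203, -0.00024604, -0.0003477 , -0.00093922,  0.00077671,
       -0.00044551, -0.00071379]), 'joint_efforts': array([-2.57670923e-03, -4.69371843e+01,  7.84181178e+00, -1.53288174e+01,
       -1.55477092e-02,  6.10858225e-02, -4.76089645e-04]), 'position': array([ 0.44992612, -0.26519869,  0.09865112]), 'ee_rot': array([1.37914986e-03, 6.74183045e-01, 7.38562714e-01, 6.61297271e-04]), 'ft_force': array([0.51917404, 0.1546785 , 1.29979701]), 'ft_torque': array([-0.12713617,  0.0186381 ,  0.00258463]), 'width': 0.030180884484269012}
```

Still closing (30 mm). Wait, then lift slowly.

>>> {"method": "apply_moves", "body": {
  "offset": [
    [0,0,0],
    [0,0,0],
    [0,0,0],
    [0,0,0],
    [0,0,0]
  ],
  "rotation": [
    [0,0,0],
    [0,0,0],
    [0,0,0],
    [0,0,0],
    [0,0,0]
  ],
  "jaw": [1,1,1,1,1]
}}

```text
clock: 6.75
position: [0.4498, -0.2652, 0.0986]
ee_rot: [0.001, 0.674, 0.739, 0.001]
ft_force: [-0.2, 0.3, -0.2]
width: 0.0195
```

>>> {"method": "apply_moves", "body": {
  "offset": [
    [0,0,-0.03],
    [0,0,-0.05],
    [0,0,-0.06],
    [0,0,-0.06],
    [0,0,-0.06],
    [0,0,-0.06],
    [0,0,-0.04],
    [0,0,0],
    [0,0,0]
  ],
  "rotation": [
    [0,0,0],
    [0,0,0],
    [0,0,0],
    [0,0,0],
    [0,0,0],
    [0,0,0],
    [0,0,0],
    [0,0,0],
    [0,0,0]
  ],
  "jaw": [1,1,1,1,1,1,1,1,1],
  "newtons": 55
}}

```text
clock: 7.88
position: [0.4484, -0.2641, 0.1751]
ee_rot: [-0.0, 0.674, 0.739, 0.0]
ft_force: [-0.6, 0.2, -5.6]
width: 0.0198
```

Run:
```python
from h import *
s=status.sense();print(s['clock'],s['position'],s['ee_rot'],s['ft_force'],s['ft_torque'],s['width'])
grab('wrist','w3')
p=s['position'];q=s['ee_rot'];R=Ro.from_quat([q[1],q[2],q[3],q[0]])
W,im=cloud('w3');A=W.reshape(-1,3);A=A[~np.isnan(A[:,0])]
k=A[(abs(A[:,0]-p[0]+.008)<.014)&(abs(A[:,1]-p[1]-.09)<.014)&(A[:,2]>p[2]-.06)]
print('knuckle top z',np.percentile(k[:,2],[10,50,90]),p[2])
zt=np.percentile(k[:,2],80)
c=annulus('w3',zt,[p[0]-.008,p[1]+.089])
b=np.array([c[0],c[1],zt-.014]);print('bore in tool',R.inv().apply(b-p))
l=A[(abs(A[:,0]-p[0])<.03)&(A[:,1]>p[1]+.01)&(A[:,1]<p[1]+.076)&(A[:,2]>p[2]+.010)&(A[:,2]<p[2]+.035)]
L=R.inv().apply(l-p)
for x in np.arange(.01,.08,.01):
    m=abs(L[:,0]-x)<.004
    if m.sum()>5: print('x %.2f'%x,m.sum(),np.percentile(L[m,1],[2,50,98]),np.median(L[m,2]))
```

```text
7.875 [ 0.44835579 -0.26410074  0.17506457] [-6.28228478e-05  6.74137127e-01  7.38606080e-01  4.34110574e-04] [-0.64359929  0.16374728 -5.5539887 ] [-0.0749215   0.1103966   0.01445072] 0.01983122670165566
knuckle top z [0.14046498 0.14991645 0.15090739] 0.17506457429383177
annulus w3 [ 0.43998862 -0.17618164] 303.91499279037356 7006 z 0.15007247793776748
bore in tool [ 0.08828965 -0.00034632  0.03852322]
x 0.01 1292 [-0.00967746  0.015222    0.02343074] -0.020954342776340534
x 0.02 1089 [-0.0103675  -0.00040433  0.00910349] -0.020954531481884572
x 0.03 1185 [-0.01116985 -0.00075921  0.00894646] -0.020966391378345196
x 0.04 1264 [-0.01030102 -0.00075107  0.00909783] -0.02100334451111749
x 0.05 1384 [-0.01060766 -0.00074136  0.00915917] -0.021000529292497044
x 0.06 1683 [-0.01108433  0.00059987  0.01307531] -0.020914755013272755
x 0.07 1541 [-0.00976785  0.00023642  0.01232828] -0.020957406803925462
```

View pics/w3.png

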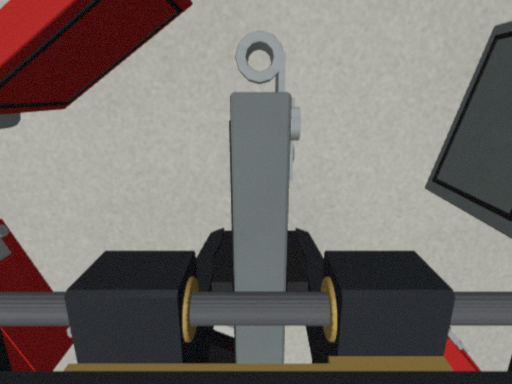

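Run:
```python
from h import *
plan([.551,.115,.156],down(0.084),15,1)
```

```text
"offset": [[0.123, 0.046, 0.006], [0.123, 0.046, 0.006], [0.123, 0.045, 0.007], [0.123, 0.045, 0.006], [0.123, 0.045, 0.007], [0.123, 0.045, 0.006], [0.123, 0.045, 0.007], [0.123, 0.045, 0.006], [0.123, 0.045, 0.007], [0.123, 0.045, 0.006], [0.123, 0.045, 0.007], [0.123, 0.045, 0.006], [0.122, 0.045, 0.007], [0.123, 0.045, 0.006], [0.122, 0.046, 0.007]]
"rotation": [[0.0, -0.0, 0.0], [0.0, -0.0, 0.01], [0.0, -0.0, 0.0], [0.0, -0.0, 0.01], [0.0, -0.0, 0.0], [0.0, -0.0, 0.01], [0.0, -0.0, 0.0], [0.0, -0.0, 0.01], [0.0, -0.0, 0.0], [0.0, -0.0, 0.01], [0.0, -0.0, 0.0], [0.0, -0.0, 0.01], [0.0, -0.0, 0.0], [0.0, -0.0, 0.01], [0.01, -0.01, 0.0]]
"jaw": [1, 1, 1, 1, 1, 1, 1, 1, 1, 1, 1, 1, 1, 1, 1]
end [0.55110433 0.11493594 0.15592909] max 0.123 0.01
```

>>> {"method": "apply_moves", "body": {
  "offset": [
    [0.05,0.03,0],
    [0.1,0.045,0],
    [0.123,0.045,0.006],
    [0.123,0.045,0.006],
    [0.123,0.045,0.006],
    [0.123,0.045,0.006],
    [0.123,0.045,0.006],
    [0.123,0.045,0.006],
    [0.123,0.045,0.006],
    [0.123,0.045,0.006],
    [0.123,0.045,0.006],
    [0.123,0.045,0.006],
    [0.12,0.045,0.006],
    [0.1,0.035,0.006],
    [0.06,0.02,0],
    [0.03,0,0],
    [0,0,0],
    [0,0,0]
  ],
  "rotation": [
    [0,0,0],
    [0,0,0],
    [0,0,0.01],
    [0,0,0],
    [0,0,0.01],
    [0,0,0],
    [0,0,0.01],
    [0,0,0],
    [0,0,0.01],
    [0,0,0],
    [0,0,0.01],
    [0,0,0],
    [0,0,0.01],
    [0,0,0],
    [0,0,0],
    [0,0,0],
    [0,0,0],
    [0,0,0]
  ],
  "jaw": [1,1,1,1,1,1,1,1,1,1,1,1,1,1,1,1,1,1]
}}

```text
clock: 10.18
position: [0.5433, 0.107, 0.1553]
ee_rot: [-0.004, 0.674, 0.738, -0.002]
ft_force: [0.6, -0.6, -5.7]
width: 0.0193
```

```bash
cat >> h.py <<'E'
def rel(f):
    grab('wrist',f) if f else None
    s=status.sense();p=s['position'];q=s['ee_rot'];R=Ro.from_quat([q[1],q[2],q[3],q[0]])
    y=R.as_matrix()
    print(s['clock'],p,'yaw',np.arctan2(y[1,1],y[0,1]),'tilt',y[2,:2],'F',s['ft_force'],s['width'],s['qd'].round(3))
    b=p+R.apply([.0883,-.0005,.039]);print('pred bore',b,'need dworld',np.array([.5379,.2737,.115])-b,'tool',R.inv().apply(np.array([.5379,.2737,.115])-b))
    return p,R,b
E
python3 - <<'E'
from h import *
np.set_printoptions(precision=4,suppress=True)
p,R,b=rel('w4')
c=annulus('w4',b[2]+.014,b[:2]);c2=annulus('w4',.1564,[.5379,.2737])
d=c2-c;print('camera d',d,'tool',R.inv().apply([d[0],d[1],0]))
E
```

```text
10.225 [0.5434 0.107  0.1553] yaw 0.0907075545119073 tilt [ 0.0039 -0.0091] F [-0.1727  0.6961 -5.9352] 0.01899019461156016 [ 0.001  0.001 -0.001  0.001 -0.002  0.001  0.001]
pred bore [0.5345 0.195  0.1166] need dworld [ 0.0034  0.0787 -0.0016] tool [0.0781 0.0105 0.0018]
annulus w4 [0.5347 0.195 ] 299.2269060642538 6903 z 0.13051405627684215
annulus w4 [0.5299 0.2657] 0.0 0 z nan
camera d [-0.0048  0.0707] tool [0.0709 0.0016 0.0003]
  return _methods._mean(a, axis=axis, dtype=dtype,
  ret = ret.dtype.type(ret / rcount)
```

View pics/w4.png

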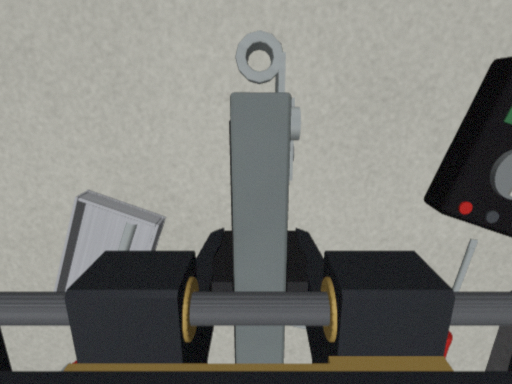

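Run:
```python
from h import *
R=down(.084); T=np.array([.5379,.2737,.115])-R.apply([.0883,-.0005,.039]);print(T)
plan(T-R.apply([.03,0,0]),R,6,1)
```

```text
[0.54580672 0.18575329 0.154     ]
"offset": [[0.04, 0.008, 0.001], [0.04, 0.008, 0.001], [0.04, 0.008, 0.001], [0.04, 0.007, 0.001], [0.041, 0.008, 0.001], [0.04, 0.007, 0.002]]
"rotation": [[-0.02, -0.01, 0.01], [-0.01, -0.01, 0.01], [-0.02, -0.0, 0.01], [-0.01, -0.01, 0.01], [-0.02, -0.0, 0.01], [-0.01, -0.01, 0.02]]
"jaw": [1, 1, 1, 1, 1, 1]
end [0.5482665  0.15578396 0.15391482] max 0.041 0.02
```

>>> {"method": "apply_moves", "body": {
  "offset": [
    [0.04,0.01,0.001],
    [0.04,0.01,0.001],
    [0.04,0.01,0.001],
    [0.04,0.01,0.001],
    [0.04,0.008,0.001],
    [0.04,0.007,0.002],
    [0,0,0],
    [0,0,0]
  ],
  "rotation": [
    [-0.02,-0.01,0.01],
    [-0.02,-0.01,0.02],
    [-0.02,0,0.02],
    [-0.01,-0.01,0.02],
    [-0.02,0,0.01],
    [-0.01,-0.01,0.02],
    [0,0,0],
    [0,0,0]
  ],
  "jaw": [1,1,1,1,1,1,1,1]
}}

```text
clock: 11.22
position: [0.5506, 0.1591, 0.1538]
ee_rot: [0.001, 0.678, 0.735, 0.0]
ft_force: [0.3, 0.3, -5.8]
width: 0.0195
```

Run:
```python
from h import *
np.set_printoptions(precision=4,suppress=True)
grab('scene','s5')
p,R,b=rel('w5')
c=annulus('w5',b[2]+.014,b[:2])
im=cv2.imread('pics/s5.png')[270:384,290:460];cv2.imwrite('pics/s5z.png',cv2.resize(im,None,fx=4.5,fy=4.5,interpolation=2))
```

```text
11.325 [0.5506 0.1591 0.1538] yaw 0.07949878060737964 tilt [-0.0001  0.0015] F [-0.2729  0.0556 -6.3242] 0.019919565777156555 [ 0.    -0.    -0.     0.    -0.    -0.    -0.001]
pred bore [0.5431 0.247  0.1148] need dworld [-0.0052  0.0267  0.0002] tool [ 0.027  -0.0031 -0.0002]
annulus w5 [0.5432 0.2471] 302.9862138223979 6921 z 0.1286339848367639
```

View pics/w5.png

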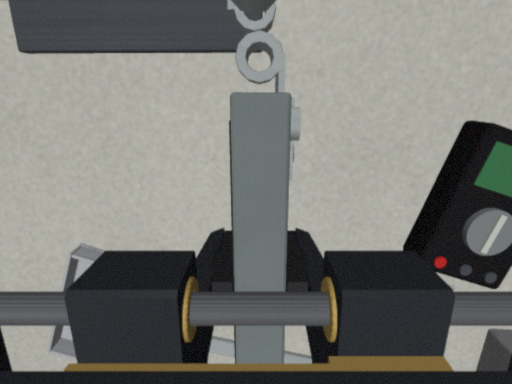

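View pics/s5z.png

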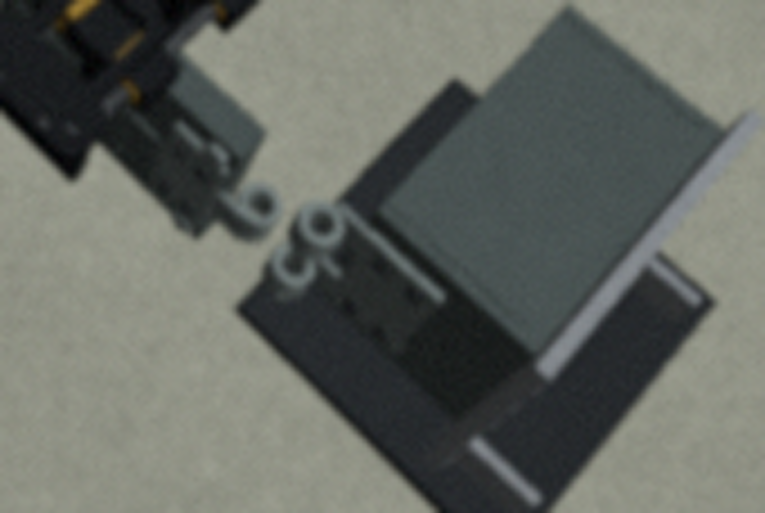

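>>> {"method": "apply_moves", "body": {
  "offset": [
    [0.01,-0.008,0],
    [0.02,-0.006,0],
    [0.02,-0.002,0],
    [0.02,0,0],
    [0,0,0],
    [0,0,0]
  ],
  "rotation": [
    [0.01,0,-0.02],
    [0,0,-0.02],
    [0,0,0],
    [0,0,0],
    [0,0,0],
    [0,0,0]
  ],
  "jaw": [1,1,1,1,1,1]
}}

```text
clock: 12.08
position: [0.5459, 0.1733, 0.1539]
ee_rot: [0.0, 0.677, 0.736, 0.0]
ft_force: [0.1, 0.1, -6.0]
width: 0.0197
```

Run:
```python
from h import *
np.set_printoptions(precision=4,suppress=True)
p,R,b=rel('w6')
W,_=cloud('w6');Z=W[:60,200:320,2]
for v in range(0,60,3): print(v,' '.join('%4d'%(1000*x) if x==x else 'nan' for x in Z[v,20:90:3]))
```

```text
12.125 [0.5459 0.1734 0.1539] yaw 0.08315842290831678 tilt [-0.      0.0004] F [-1.3619  0.6182 -5.9829] 0.019522112197917912 [ 0.001 -0.    -0.003 -0.001  0.001  0.001  0.   ]
pred bore [0.5381 0.2614 0.1149] need dworld [-0.0002  0.0123  0.0001] tool [ 0.0123  0.0008 -0.0001]
0  112  110  156  157  157  156  155  157  157  155  155  151  147  146  145  145  146  147  151  155  155  156  157  155
3  106  105  155  156  155  155  157  156  157  155  151  147  143  141  140  141  142  144  148  152  156  156  156  156
6   99  101  156  157  157  155  157  157  156  155  147  142  140  137  137  137  137  139  144  148  155  156  157  157
9   74   94  157  157  157  157  156  157  156  154  143  138  135   11   11   12    0  135  140  145  155  157  155  157
12   75   89  155  155  155  155  157  156  157  152  138  133   11   12   12   10    0    0  136  142  152  155  157  156
15   74   73  153  152  152  155  157  155  156  156  136   11   11   12   11   12    0    0    0  141  155  155  155  156
18   69   68   73  146  147  156  156  156  156  156   10   95   96   96   96   96   96
[... 933 characters left out ...]
  128  128  145  152  154  155  155  157  157  156  155  154  151  142    0    0    0
45   12   11   12   11   10   11  128  129  129  133  144  145  150  151  154  154  150  148  145  142  128   -1   -1    0
48   11   12   10   11   11   11  129  128  128  129  134  137  141  143  144  143  141  139  135  128  129   -1    0    0
51   10   11   12   12   11   11  128  128  128  127  113   95   97   96  136  135  113  123  129  129  129    0    0   -1
54   11   11   11   11   10   10  128  130  128  122  102   97   97   96   96   96  103  117  128  129  129  128    0   -1
57   11   11   12   11   11  127  129  129  129  116   84   96   96   96   96   95   96  114  128  129  129  129   -1    1
```

View pics/w6.png

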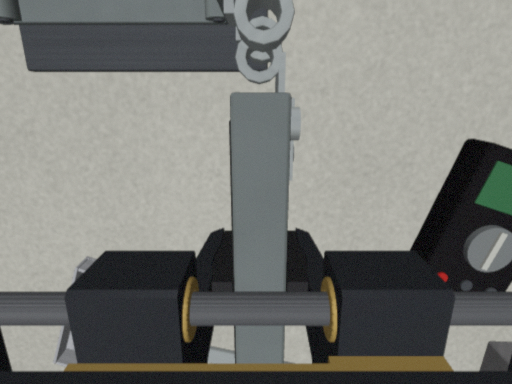

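>>> {"method": "apply_moves", "body": {
  "offset": [
    [0.015,0.001,0],
    [0.02,0.001,0],
    [0.015,0.001,0],
    [0.006,0,0],
    [0,0,0],
    [0,0,0]
  ],
  "rotation": [
    [0,0,0],
    [0,0,0],
    [0,0,0],
    [0,0,0],
    [0,0,0],
    [0,0,0]
  ],
  "jaw": [1,1,1,1,1,1]
}}

```text
clock: 12.88
position: [0.5456, 0.1853, 0.1539]
ee_rot: [0.0, 0.677, 0.736, 0.0]
ft_force: [0.2, 0.1, -6.6]
width: 0.0196
```

Run:
```python
from h import *
np.set_printoptions(precision=4,suppress=True)
c1=annulus('w6',.156,[.5379,.2737])
p,R,b=rel('w7')
c2=annulus('w7',.156,[.5379,.2737])
W,im=cloud('w7')
cv2.imwrite('pics/w7z.png',cv2.resize(im[:110,190:330],None,fx=5,fy=5,interpolation=2)[:,:,::-1])
Z=W[:90,200:320,2]
for v in range(0,90,3): print(v,' '.join('%4d'%(1000*x) if x==x else 'nan' for x in Z[v,20:90:3]))
```

```text
annulus w6 [0.5381 0.2738] 246.0402726697404 6616 z 0.15643795486958106
12.925 [0.5456 0.1853 0.1539] yaw 0.08297658746963618 tilt [-0.0001  0.0004] F [ 0.406  -0.6228 -5.6933] 0.019510729565162605 [ 0.002 -0.001  0.001 -0.001 -0.001 -0.    -0.001]
pred bore [0.5378 0.2732 0.1149] need dworld [0.0001 0.0005 0.0001] tool [ 0.0004  0.0002 -0.0001]
annulus w7 [0.5381 0.2736] 710.752657214177 9704 z 0.1564626330535725
0  149  156  155  157  153  137  113   87   89   13   10   12   11   11   11   12    0    0    0    0    0    0    0    0
3  151  156  156  156  153  136  114   88   88   12   11   11   12   11   11   12    0   -1    0    0    0    0    0    0
6  150  156  157  156  154  138  115   88   86   10   12   11   11   12   10   11    0    0    0    0    0   -1   -1    0
9  147  157  154  157  154  138  115   89   86   11   12   11   11   12   11   12    0    0    0   -2    0    0    0   -1
12  144  157  156  156  154  139  115   88   11   10   11   11   12   10   12   12    0    0   -1    0    0   -1   -3    0
15  137  157  156  156  155  139  112   88   12   13   11   11   11  15
[... 2301 characters left out ...]
  128  155  157  156  156  156  156  154  157  156  155  157  156  128  128   -1   -1
75   11   13   11   11   10   11   12   11  127  155  156  156  156  155  157  157  157  155  155  118  129  129    0    0
78   11   11   10   11   10   11   10   10   11  128  136  146  154  156  156  156  151  141    0  118  128  129    0   -1
81   11   12   11   11   11   11   13   10   10   13  105  121  127  128  136  123  107    0    0  119  128  128    0    0
84   11   11   10   10   11   11   12   11   11   12   12   11   11   74   78   10    0    0   -1  120  129  128    0    0
87    0    0    0    0   -1    0    0    0    0    0   -1    0    0    0    0    0    0    0    0  120  128  128    0    0
```

View pics/w7z.png

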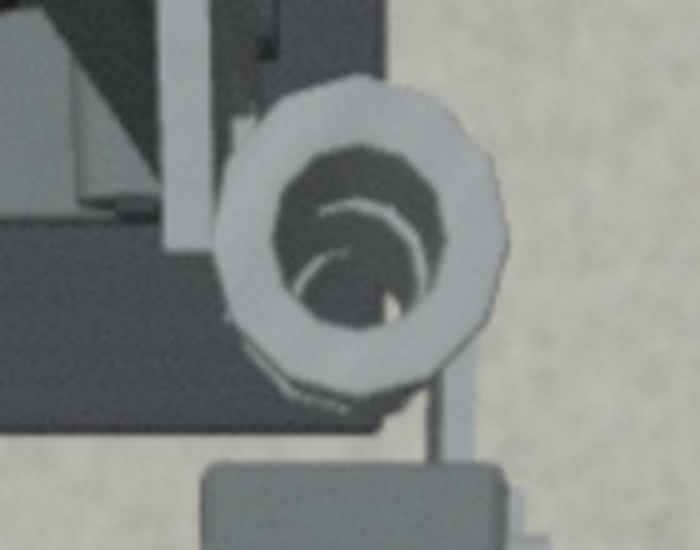

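Run:
```python
from h import *
z=np.load('pics/w7.npz');K,R,t=z['K'],z['R'],z['t'];im=z['im'].copy()
s=8;u0,v0=215,0
big=cv2.resize(im[v0:v0+75,u0:u0+90],None,fx=s,fy=s,interpolation=2)[:,:,::-1].copy()
def circ(c,zz,r,col):
    a=np.linspace(0,2*np.pi,100);X=np.stack([c[0]+r*np.cos(a),c[1]+r*np.sin(a),zz+0*a],1)@R.T+t
    u=X@K.T;u=u[:,:2]/u[:,2:]
    cv2.polylines(big,[np.round((u-[u0,v0]+.5)*s).astype(np.int32)],True,col,1)
B=[.5381,.2737];L=[.5378,.2732]
for zz in(.1564,.1325,.0965): circ(B,zz,.006,(0,0,255))
circ(L,.1285,.006,(0,255,0));circ(L,.1005,.006,(255,255,0));circ(B,.1564,.011,(0,0,255))
cv2.imwrite('pics/ov7.png',big)
```

```text
(no output)
```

View pics/ov7.png

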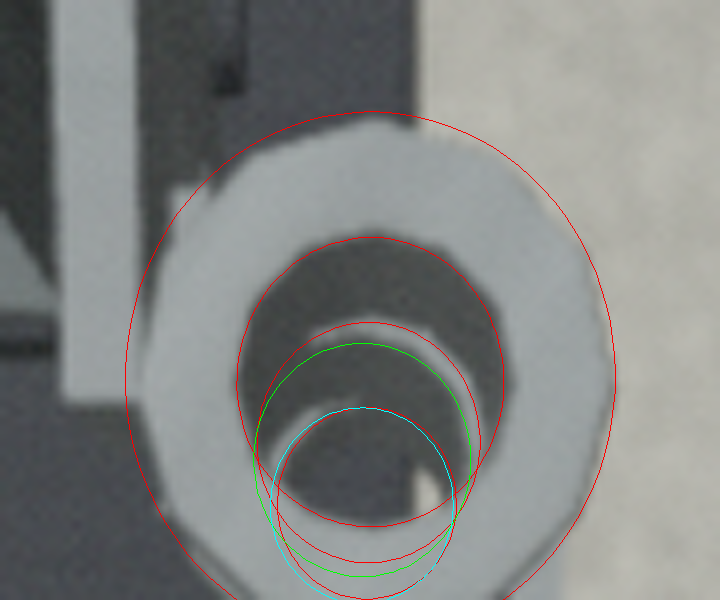

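>>> {"method": "apply_moves", "body": {
  "offset": [
    [0.003,0.004,0],
    [0,0,0],
    [0,0,0],
    [0,0,0],
    [0,0,0],
    [0,0,0],
    [0,0,0],
    [0,0,0],
    [0,0,0],
    [0,0,0],
    [0,0,0],
    [0,0,0]
  ],
  "rotation": [
    [0,0,0],
    [0,0,0],
    [0,0,0],
    [0,0,0],
    [0,0,0],
    [0,0,0],
    [0,0,0],
    [0,0,0],
    [0,0,0],
    [0,0,0],
    [0,0,0],
    [0,0,0]
  ],
  "jaw": [1,1,1,1,1,1,1,1,1,1,1,1]
}}

```text
clock: 14.42
position: [0.5464, 0.1857, 0.1539]
ee_rot: [0.0, 0.677, 0.736, 0.0]
ft_force: [0.6, -0.3, -5.8]
width: 0.0193
```

Run:
```python
from h import *
np.set_printoptions(precision=4,suppress=True)
p,R,b=rel('w8');grab('top','t8')
W,im=cloud('w8')
# gap heights
A=W.reshape(-1,3);A=A[~np.isnan(A[:,0])]
near=np.hypot(A[:,0]-.538,A[:,1]-.2737)<.02
k=A[near,2];print('box top',np.median(k[abs(k-.156)<.004]),'lid kn top',np.median(k[abs(k-.129)<.003]),'lower',np.median(k[abs(k-.0965)<.0025]))
z=np.load('pics/w8.npz')
cv2.imwrite('pics/w8z.png',cv2.resize(im[:110,190:330],None,fx=5,fy=5,interpolation=2)[:,:,::-1])
l=A[(abs(A[:,2]-p[2]-.021)<.006)];L=R.inv().apply(l-p)
m=(L[:,0]>.02)&(L[:,0]<.073)&(abs(L[:,1])<.009);print('lid-top plane fit z~a+bx+cy',np.linalg.lstsq(np.c_[np.ones(m.sum()),L[m,:2]],L[m,2],rcond=None)[0])
```

```text
14.475 [0.5464 0.1858 0.1539] yaw 0.08262245915952326 tilt [-0.0002  0.0004] F [-0.8572  0.1827 -5.5522] 0.019271896269352173 [ 0.001 -0.    -0.001 -0.     0.002  0.002 -0.002]
pred bore [0.5386 0.2737 0.1149] need dworld [-0.0007 -0.      0.0001] tool [ 0.0001 -0.0007 -0.0001]
box top 0.1564299710467914 lid kn top 0.1284371089556363 lower 0.09549138438855138
lid-top plane fit z~a+bx+cy [-0.0209 -0.0019  0.011 ]
```

View pics/w8z.png

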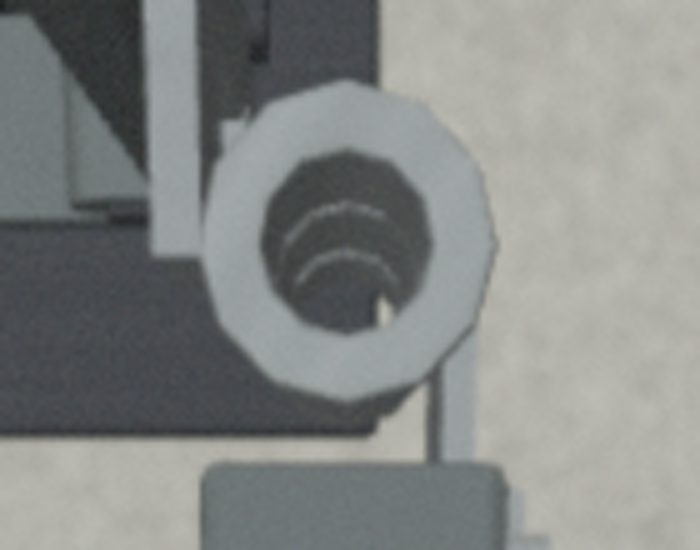

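View pics/t8.png

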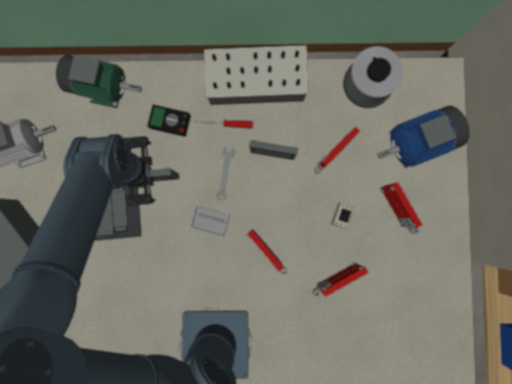

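Run:
```python
from h import *
print(r.job_done()); s=status.sense();print(s['clock'],s['position'],s['ft_force'],s['width'])
```

```text
the job is handed in; nothing more can be done
None
the job is handed in; nothing more can be done
```

I gripped the grey lid at the middle of its top edge and carried it to the box. I slid its knuckle sideways into the gap between the box's knuckles and handed the job in at about 14.5 s, still holding it at 55 N.

My last checks before handing in:
- **Holes:** the wrist camera looks down through three concentric holes. The sideways offset is under about 1 mm.
- **Height:** the lid's knuckle is within about 0.1 mm of mid-gap by depth, measured down from the top knuckle. The depth reading off the lower knuckle was about 1 mm lower than expected, still inside the tolerance.
- **Angles:** the lid is within about 0.01 rad of upright and square to the box within about 0.01 rad.
- **Contact:** the force sensor showed only the lid's weight, about 5.7 N, with no sign of pressing on the box beyond roughly 1 N of noise.
- **Other things:** in the top view, the plain cover and everything else on the bench look unmoved.

I took no reading after the hand-in, as the interface gave no further state.

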